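# Weigh a sample and present it over the spectrometer window

### The arm

A 6-joint arm with a two-finger parallel gripper is mounted at the origin on the work surface. World frame = base frame: x ahead of the robot, y to its left, z up, the work surface at z = 0. Lengths are in m, angles in rad, forces in N, time in s.
With the tool pointing down it reaches from about 0.375 to 0.9 m from the base axis. Payload 3.1 kg.
Tool frame: the origin (TCP) lies between the finger pads; the fingertips stand 11 mm ahead of it and the grasp point (between the pads) lies 8 mm behind it; z points along the fingers, y is the line along which they close (so a half turn about z gives the same grasp; the last joint's range is limited). The gripper opens to 87 mm and grips with 3 to 60 N. Pads are 19 mm wide; open, the fingers measure 117 mm over their backs; the gripper's body (75 mm by 190 mm) begins 51 mm behind the grasp point.
Start: joints at [-1.308, 0.527, 1.433, -0, 1.181, -0.178], TCP at [0.267, -0.565, 0.234] pointing down, gripper open.
Joint ranges: [-3.08, 3.08], [-0.75, 2.2], [0.22, 2.44], [-1.43, 4.57], [0, 2.65], [-2.85, 2.85]. Speed limits (rad/s): [2.79, 2.79, 3.14, 3.14, 3.14, 3.14].

### API

Orientations are given as a unit quaternion [x, y, z, w].
In Python, from rig import get_obs, camera, hand_in gives the robot as it stands.
- The arm moves only by the shell command python3 -m pendant 'ROWS' [FORCE]. ROWS is JSON, a list that holds one entry, the list of rows, each a list of 7 numbers: the shift along the tool's x, y, z in m, then the turn, a rotation vector about the tool's x, y, z in degrees, then the opening, from 0 (shut) to 1 (fully open). In form: [[[x, y, z, ax, ay, az, fingers], ...]]. A call has exactly 5 rows; each row shifts and turns the commanded pose from where the row before left it, along the tool's axes as they then stand; what a row does not reach is not made up. A row lasts 1/8 s, in which the tool goes at most 62.5 mm and 10.7 degrees, less where a joint would pass 70% of its speed; a pose out of reach is approached as far as the arm can. A call with a gripper value outside its range is refused whole. The fingers move at their own pace and stop on an object; FORCE is the grip in N (left out, the last holds). Time passes only in rows, so rows that do not move let the fingers close, or fill a call up. It gives the time, the measured TCP pose, the force, the opening and the grip force at its end, in the units of the state.
- get_obs(): the state, without advancing time (a new reading comes with each control period).
- camera(name): name is "side" or "top" or "wrist"; returns a dict with "img" (400x640x3 uint8, red, green, blue), "intrinsics" (3x3 intrinsics, pixels), "R" (3x3) and "t" (3): a world point X has camera coordinates R X + t; the wrist camera has in their place "T_tool_cam" (4x4, takes a point from camera to tool coordinates, whose origin is the TCP and whose axes are the flange's). Camera axes: x right, y down, z forward; pixel columns grow to the right and rows downward; lengths in m; the calibration is good to about 2 mm. The wrist camera is an equidistant fisheye: a pixel r from the principal point sees the ray r / f radians off the axis. A picture is of the moment at which its call begins: read the wrist's pose just before it. There is no depth.
- hand_in(): hands the job in; it is judged then, once.
The state is a dict: "time": time; "q": joint angles; "joint_velocities": joint speeds; "joint_torque": joint torques, N m; "position": TCP position; "tool_rot": TCP orientation; "ft_force": force on the tool from outside, world axes, zero at the start; "moment": the same for the moment, N m; "grip_width": finger opening in m; "grip_force": force on a finger pad.
Only numpy, scipy, OpenCV 4.12 (cv2) and the standard library are available. Lean on these libraries where they do the work, as an engineer would, in place of code of your own. Each camera call takes 0.05 s, during which the arm holds its last target. There are 200 camera calls.

### The job

Weigh the oblong sample holder: take it from the tray, set it gently in the middle of the balance pan and let go of it until the pan is at rest. Then pick it up again, carry it over the wall of the spectrometer into the open chamber and stop with its underside about a centimetre above the raised oblong locating frame on the chamber floor, level, centred over the frame and lined up lengthwise with it, for a stand-off reading. Finish while still holding it there in the gripper; never touch the spectrometer with the holder or the arm, and leave everything else where it is.

Things in the scene. Friction and masses are not known exactly. Their poses are not given: they have to be found in the camera images.
- holder: the oblong sample holder: a steel base plate 64 (along its x) x 42 (y) x 8 mm thick, with an upright aluminium grip fin on top, 44 mm long along its x, 12 mm thick (y), rising from 8 to 48 mm above the underside. About 0.2 kg. Origin at the centre of its underside, z up. Stands in the black tray in a row with the two other holders, in any order; a half turn about z makes no difference
- round_holder: another sample holder, not to be used: round steel base 50 mm across, 8 mm thick, with the same grip fin. Origin at the centre of its underside
- square_holder: another sample holder, not to be used: square steel base 44 x 44 x 8 mm, with the same grip fin. Origin at the centre of its underside
- tray: fixed black plastic tray, 256 (x) x 94 (y) mm, 10 mm high with 4 mm walls, its floor 4 mm thick; the holders stand in a row along its x, about 85 mm apart. Origin at the centre of its underside
- balance: fixed electronic balance: white housing 230 (x) x 170 (y) mm, its top 60 mm above the table, display at its -x end, the round steel pan above its far half. Origin at the centre of its underside
- pan_top (a point): centre of the upper face of the balance's round steel pan (110 mm across), 80 mm above the table when empty; it sinks with the pan
- pan (a joint): how far the sprung pan is pressed down, m: 0 when empty, hard stop at 0.012; about 600 N/m, so that the holder alone presses it down by 2 to 4 mm
- spectrometer: fixed cream and grey bench spectrometer, 370 (x) x 402 (y) mm, top at 160 mm. Sunk in its top is an open chamber, 200 (x) x 220 (y) mm, 60 mm deep (floor at 100 mm), its centre 40 mm towards -x from the housing's. The slid-back cover lies from 90 to 310 mm along x, top at 190 mm, handle up to 221 mm. Origin: centre of its underside
- nest (a point): centre of the raised locating frame on the chamber floor, at the height of the frame's upper edge (105 mm above the table). The frame is steel, 5 mm high, outside 64 (x) x 86 (y) mm, opening 48 (x) x 70 (y) mm: its length lies along y of this point. A black round measuring window lies in the middle of it
- bottle: bystander: white plastic bottle, 60 mm across, 160 mm high. Origin at the centre of its underside
- jar: bystander: amber glass jar, 56 mm across, 70 mm high. Origin at the centre of its underside
- mug: bystander: white mug, 80 mm across, 90 mm high. Origin at the centre of its underside
- mouse: bystander: black computer mouse on a blue pad, 100 x 58 x 32 mm. Origin at the centre of its underside
- brush: bystander: cleaning brush lying on the table. Origin at the middle of its underside
- weight: bystander: brass check weight, 36 mm across, 48 mm high. Origin at the centre of its underside
Things that resemble listed ones, but are neither listed nor needed, are in the scene too. What is shaped like the holder but pink or purple is not meant.

How it is judged:
On the way:
1. the oblong holder stands released in the middle of the balance pan (within 12 mm), its weight on the pan, at rest (horizontal distance between holder and pan_top below 0.012 m and value of joint pan above 0.0015 m and contact force between holder and the arm below 0.05 N and contact force between holder and the fingers below 0.05 N and contact force between holder and balance above 0.5 N and linear speed of holder below 0.01 m/s and angle between holder's own z axis and vertical below 0.1 rad), for 0.4 s.
At the end, for the whole second after the job is handed in: Oblong holder gripped in the fingers, at rest, touching nothing else; underside 3 to 20 mm above the frame's upper edge, centre within 8 mm of the frame's centre, length within 8 degrees of the frame's (either way round), level within 7 degrees; pan empty (horizontal distance between holder and nest below 0.008 m and z of holder in the frame of nest between 0.003 and 0.02 m and angle between the x axis of holder and the y axis of nest, either way round below 0.14 rad and angle between holder's own z axis and vertical below 0.12 rad and contact force between holder and the fingers above 1 N and contact force between holder and spectrometer below 0.05 N and linear speed of holder below 0.02 m/s and value of joint pan below 0.001 m); the arm keeps its last pose, push and grip.
It fails at once if the balance pan is pressed down to its stop (more than 11 mm) (value of joint pan above 0.011 m).
It fails at once if the holder or the arm touches the spectrometer (more than 0.5 N) (contact force between any of holder, the arm, the fingers and spectrometer above 0.5 N).
It fails at once if another thing on the desk is shifted by more than 20 mm (distance of any of round_holder, square_holder, bottle, jar, mug, mouse, brush, weight from where it was at the start of the episode above 0.02 m).
It also fails if it takes over 72 s, if anything falls off the work surface, if the arm or the gripper's body presses on something with over 40 N, if the wrist force passes 120 N, or if a joint passes its speed limit or range.

## Working session

There is one attempt and no reset: what is moved stays moved. The work goes in short steps, Python scripts to look and compute and a shell command to move; the robot and the scene stay as the last step left them, time stands still between calls to the robot, and variables do not carry over. Pictures are saved under pics/ and viewed, at most 10 in all, crops included, and the job is handed in when it is done.

```bash
mkdir -p pics; ls; python3 - <<'E'
from rig import get_obs,camera
import cv2,numpy as np
o=get_obs();print({k:np.round(v,4).tolist() for k,v in o.items()})
for n in("top","side"):
    c=camera(n);cv2.imwrite(f"pics/{n}0.png",c["img"][:,:,::-1]);np.savez(f"{n}0.npz",**c)
    print(n,np.round(c["intrinsics"],2).tolist(),np.round(c["R"],3).tolist(),np.round(c["t"],3).tolist(), (-c["R"].T@c["t"]).round(3))
E
```

```text
pics
{'time': 0.0, 'q': [-1.3075, 0.5284, 1.4339, -0.0, 1.1814, -0.1785], 'joint_velocities': [-0.0016, -0.0011, -0.0002, 0.0008, -0.0011, 0.0002], 'joint_torque': [-0.0005, -44.0046, -17.6588, 0.0636, 0.0583, -0.0002], 'position': [0.2671, -0.5643, 0.2326], 'tool_rot': [0.9757, 0.2191, -0.0, -0.0011], 'ft_force': [-0.4678, 0.435, -0.3727], 'moment': [-0.0309, -0.02, -0.0141], 'grip_force': 0.0, 'grip_width': 0.087}
top [[457.8, 0.0, 326.14], [0.0, 457.8, 195.5], [0.0, 0.0, 1.0]] [[0.012, -1.0, 0.004], [-0.994, -0.013, -0.109], [0.109, -0.003, -0.994]] [0.089, 0.549, 1.363] [0.396 0.1   1.414]
side [[469.08, 0.0, 319.8], [0.0, 469.08, 191.02], [0.0, 0.0, 1.0]] [[-0.978, -0.208, -0.007], [-0.112, 0.554, -0.825], [0.176, -0.806, -0.565]] [0.543, 0.064, 1.452] [0.283 1.248 0.877]
```

View pics/top0.png

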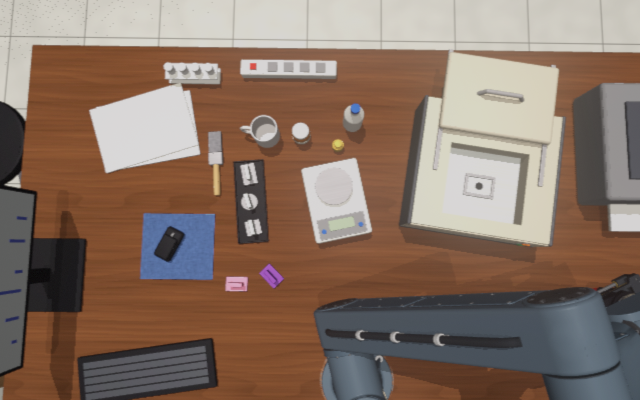

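View pics/side0.png

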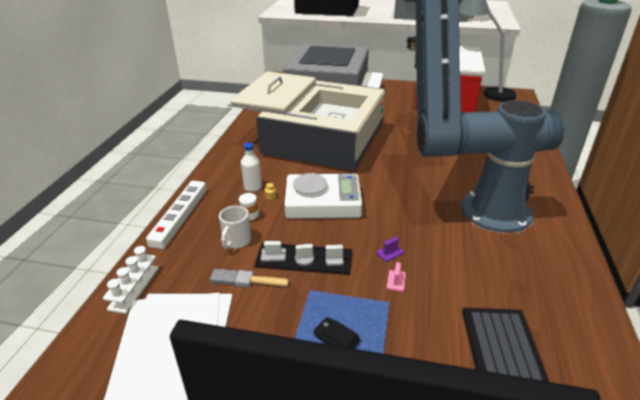

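The top view shows the tray at about (251,200) with holders at (249,174), (249,202) and (253,228). The pan is at (334,186) and the nest frame at (479,186). The side view confirms the layout. I'll enlarge the tray, the pan and the frame next.

```bash
python3 - <<'E'
import cv2,numpy as np
im=cv2.imread("pics/top0.png")
a=cv2.resize(im[155:250,225:275],None,fx=6,fy=6,interpolation=cv2.INTER_CUBIC)
b=cv2.resize(im[155:250,435:520],None,fx=5.8,fy=6,interpolation=cv2.INTER_CUBIC)
cv2.imwrite("pics/crop1.png",np.hstack([a,b]))
E
```

```text
(no output)
```

View pics/crop1.png

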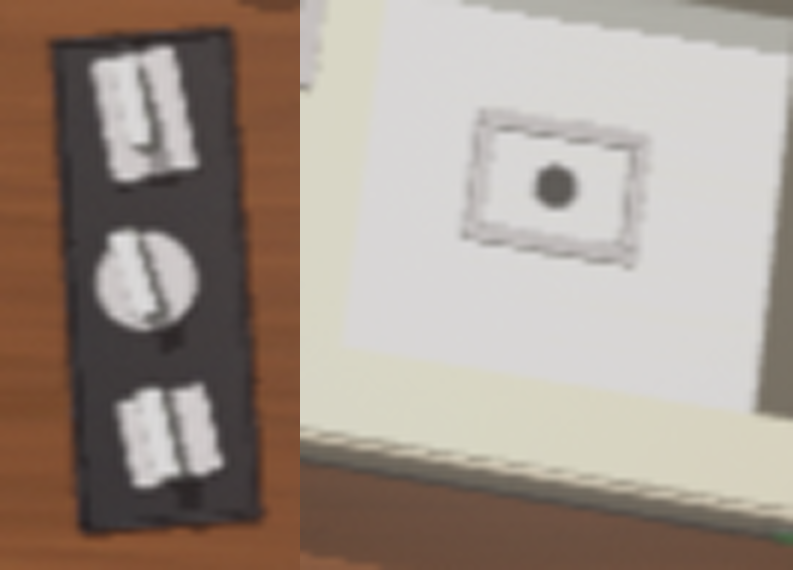

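The upper holder (crop 95–195, 50–185) is the oblong one. The frame in the right crop is longest along the image columns, with its window at about (556,187). Next I'll measure them.

```bash
cat > h.py <<'E'
import cv2,numpy as np
from rig import get_obs,camera
from scipy.spatial.transform import Rotation as Ro
def cast(c,px,z):
    px=np.atleast_2d(np.float64(px));d=np.c_[px,np.ones(len(px))]@np.linalg.inv(c["intrinsics"]).T@c["R"]
    o=-c["R"].T@c["t"];return o+d*((z-o[2])/d[:,2])[:,None]
def rect(P):
    (x,y),(w,h),a=cv2.minAreaRect(np.float32(P[:,:2]*1000));B=cv2.boxPoints(((x,y),(w,h),a))
    e=[B[1]-B[0],B[2]-B[1]];e=max(e,key=np.linalg.norm)
    return np.round([x/1000,y/1000],4),np.round(sorted([w,h]),1),round(np.degrees(np.arctan2(e[1],e[0]))%180,1)
def big(m,roi):
    x0,y0,x1,y1=roi;k=np.zeros_like(m);k[y0:y1,x0:x1]=m[y0:y1,x0:x1]
    cs,_=cv2.findContours(k,cv2.RETR_EXTERNAL,cv2.CHAIN_APPROX_NONE);return max(cs,key=cv2.contourArea)[:,0,:]
E
python3 - <<'E'
from h import *
c=dict(np.load("top0.npz"));im=c["img"];S=4
g=cv2.resize(im,None,fx=S,fy=S,interpolation=cv2.INTER_CUBIC)
f=lambda p:(np.float64(p)+.5)/S-.5
gr=cv2.cvtColor(g,cv2.COLOR_RGB2GRAY);hsv=cv2.cvtColor(g,cv2.COLOR_RGB2HSV)
R=lambda *a:[v*S for v in a]
K=np.ones((9,9),np.uint8)
for n,roi in(("ob",(236,158,266,188)),("round",(236,188,266,214)),("sq",(240,216,268,240))):
    m=cv2.morphologyEx((gr>130).astype(np.uint8),cv2.MORPH_CLOSE,K)
    print(n,rect(cast(c,f(big(m,R(*roi))),.012)))
m=((gr<110)&(hsv[...,1]<70)).astype(np.uint8)
m|=((gr>130)&(hsv[...,1]<70)).astype(np.uint8);m=cv2.morphologyEx(m,cv2.MORPH_OPEN,K)
print("tray",rect(cast(c,f(big(m,R(228,155,274,250))),.010)))
m=((hsv[...,1]<60)&(gr>120)).astype(np.uint8)
print("balance",rect(cast(c,f(big(m,R(295,152,378,250))),.06)))
# window
m=(gr<140).astype(np.uint8);w=big(m,R(470,178,488,194));print("win",cast(c,f(w.mean(0)),.1),rect(cast(c,f(w),.1)))
# frame outer: darker than floor
x0,y0,x1,y1=R(458,170,500,204);fl=np.median(gr[y0:y1,x0:x1]);print("floor",fl)
for t in(8,14,20):
    m=(gr<fl-t).astype(np.uint8);m=cv2.morphologyEx(m,cv2.MORPH_CLOSE,K);print("frame",rect(cast(c,f(big(m,R(458,170,500,204))),.104)))
# housing top opening/pan
cc=gr[152*S:250*S,295*S:378*S]
E=cv2.HoughCircles(cv2.medianBlur(gr[155*S:215*S,305*S:365*S],9),cv2.HOUGH_GRADIENT,1.5,500,param1=60,param2=20,minRadius=16*S,maxRadius=23*S)
print(E)
for e in E[0]:
    p=f(e[:2]+[305*S,155*S]);print("pan",p,cast(c,p,.08),"r",np.linalg.norm(cast(c,p+[e[2]/S,0],.08)-cast(c,p,.08)))
print("chamber/spectro pts z=.16",cast(c,[[424,98],[560,116],[553,244],[410,232],[443,143],[532,152]],.16)[:,:2].round(3).tolist())
E
```

```text
ob (array([0.615 , 0.3367]), array([44.4, 65.6]), np.float32(12.8))
round (array([0.5294, 0.3324]), array([49.9, 51.1]), np.float32(1.6))
sq (array([0.451 , 0.3189]), array([46.6, 49. ]), np.float32(14.0))
tray (array([0.5307, 0.3283]), array([ 91.3, 253.3]), np.float32(5.1))
balance (array([0.5323, 0.0664]), array([171.9, 230.5]), np.float32(12.5))
win [[ 0.57443256 -0.34545148  0.1       ]] (array([ 0.5745, -0.3453]), array([18.1, 19.1]), np.float32(178.6))
floor 214.0
frame (array([ 0.5737, -0.3445]), array([70.5, 92.1]), np.float32(81.8))
frame (array([ 0.5734, -0.3446]), array([69.3, 90.4]), np.float32(81.8))
frame (array([ 0.5733, -0.3442]), array([67.9, 88.7]), np.float32(81.6))
NoneTraceback (most recent call last):
  File "<stdin>", line 26, in <module>
TypeError: 'NoneType' object is not subscriptable
```

```bash
python3 - <<'E'
from h import *
c=dict(np.load("top0.npz"));im=c["img"];S=4
g=cv2.resize(im[150:250,295:380],None,fx=S,fy=S,interpolation=cv2.INTER_CUBIC);gr=cv2.cvtColor(g,cv2.COLOR_RGB2GRAY)
f=lambda p:(np.float64(p)+.5)/S-.5+[295,150]
print("grey row",im[186,305:372,1].tolist())
E=cv2.HoughCircles(cv2.GaussianBlur(gr,(0,0),3),cv2.HOUGH_GRADIENT,1.5,40,param1=30,param2=12,minRadius=16*S,maxRadius=22*S)
for e in E[0][:4]:
    p=f(e[:2]);q=cast(c,p,.08)[0];d=q[:2]-[.5323,.0664];a=np.radians(12.5)
    print("pan",p,q,"in balance",np.cos(a)*d[0]+np.sin(a)*d[1],-np.sin(a)*d[0]+np.cos(a)*d[1],"r",np.linalg.norm(cast(c,p+[e[2]/S,0],.08)[0]-q))
print("spectro pts z=.16",cast(c,[[424,98],[560,116],[553,244],[410,232],[443,143],[532,152]],.16)[:,:2].round(3).tolist())
print("bottle",cast(c,[354,112],.155),"weight",cast(c,[338,145],.048),"mug",cast(c,[264,131],.09),"jar",cast(c,[301,133],.07))
w=camera("wrist");print(w["T_tool_cam"].round(3).tolist(),w["intrinsics"].tolist())
o=get_obs();print(Ro.from_quat(o["tool_rot"]).as_matrix().round(3))
E
```

```text
grey row [197, 212, 213, 213, 214, 214, 213, 213, 213, 203, 190, 198, 199, 198, 198, 197, 197, 198, 198, 198, 198, 197, 196, 196, 196, 196, 196, 196, 196, 196, 196, 197, 197, 197, 198, 198, 198, 199, 199, 199, 199, 198, 198, 198, 197, 198, 200, 206, 212, 213, 213, 213, 213, 213, 213, 212, 200, 161, 104, 93, 93, 93, 93, 93, 92, 93, 92]
pan [347.6875 215.8125] [0.48347409 0.03215405 0.08      ] in balance -0.05508072283434039 -0.02286631996720203 r 0.05993613821463571
pan [332.3125 219.5625] [0.47196949 0.07688668 0.08      ] in balance -0.05663069905658504 0.02329601610250513 r 0.061068181126920064
pan [342.0625 236.0625] [0.4244171  0.04806196 0.08      ] in balance -0.1092947227112339 0.00544677908050217 r 0.06203907334265988
pan [359.6875 212.4375] [ 0.49378083 -0.0028179   0.08      ] in balance -0.05258761116566879 -0.059240086869706915 r 0.06240837184087586
spectro pts z=.16 [[0.814, -0.177], [0.767, -0.559], [0.408, -0.525], [0.436, -0.134], [0.685, -0.229], [0.663, -0.477]]
bottle [[0.77218325 0.02024154 0.155     ]] weight [[0.70055633 0.0615211  0.048     ]] mug [[0.73039166 0.28158813 0.09      ]] jar [[0.730801   0.17336654 0.07      ]]
[[0.002, -0.956, -0.293, 0.081], [1.0, 0.002, 0.001, 0.0], [-0.0, -0.293, 0.956, -0.151], [0.0, 0.0, 0.0, 1.0]] [[309.70691628693146, 0.0, 318.9002709987319], [0.0, 309.70691628693146, 200.68305688113514], [0.0, 0.0, 1.0]]
[[ 0.904  0.428 -0.   ]
 [ 0.428 -0.904  0.002]
 [ 0.    -0.002 -1.   ]]
```

```bash

python3 -m pendant '[[[0.035,-0.0333,-0.012,0,0,0,1],[0.035,-0.0333,-0.012,0,0,0,1],[0.035,-0.0333,-0.012,0,0,0,1],[0.035,-0.0333,-0.012,0,0,0,1],[0.035,-0.0333,-0.012,0,0,0,1]]]' 20
python3 -m pendant '[[[0.035,-0.0333,0,0,0,0,1],[0.035,-0.0333,0,0,0,0,1],[0.035,-0.0333,0,0,0,0,1],[0.035,-0.0333,0,0,0,0,1],[0.035,-0.0333,0,0,0,0,1]]]'
python3 -m pendant '[[[0.035,-0.0333,0,0,0,0,1],[0.035,-0.0333,0,0,0,0,1],[0.035,-0.0333,0,0,0,0,1],[0.035,-0.0333,0,0,0,0,1],[0.035,-0.0333,0,0,0,0,1]]]'
python3 -m pendant '[[[0.035,-0.0333,0.012,0,0,0,1],[0.035,-0.0333,0.012,0,0,0,1],[0.035,-0.0333,0.012,0,0,0,1],[0.035,-0.0333,0.012,0,0,0,1],[0.035,-0.0333,0.012,0,0,0,1]]]'
python3 -m pendant '[[[0,0,0,0,0,6.3,1],[0,0,0,0,0,6.3,1],[0,0,0,0,0,0,1],[0,0,0,0,0,0,1],[0,0,0,0,0,0,1]]]'
cat >> h.py <<'E'
def pose():
    o=get_obs();M=Ro.from_quat(o["tool_rot"]).as_matrix();return np.array(o["position"]),M,o
def to(target,theta=None):
    p,M,o=pose();print("t",o["time"],"p",p.round(4),"th",np.degrees(np.arctan2(M[1,0],M[0,0])).round(2),"tilt",M[:2,2].round(4),"width",o["grip_width"],"gf",o["grip_force"])
    print(" shift tool",(M.T@(np.array(target)-p)).round(4)," az",None if theta is None else round(np.degrees(np.arctan2(M[1,0],M[0,0]))-theta,2))
def wcast(w,p,M,px,z):
    K=w["intrinsics"];u=(np.atleast_2d(np.float64(px))-[K[0,2],K[1,2]])/K[0,0];a=np.linalg.norm(u,axis=1,keepdims=True)
    d=np.c_[u*np.sinc(a/np.pi)/1,np.cos(a)];T=w["T_tool_cam"];d=d@T[:3,:3].T@M.T;o=p+M@T[:3,3]
    return o+d*((z-o[2])/d[:,2])[:,None]
E
python3 - <<'E'
from h import *
to([.615,.337,.03],12.8)
p,M,o=pose();w=camera("wrist");np.savez("w1.npz",p=p,M=M,**w);cv2.imwrite("pics/w1.png",w["img"][:,:,::-1])
c=dict(np.load("top0.npz"));m=((c["img"][...,1]>183)&(c["img"][...,1]<206)).astype(np.uint8)
m=cv2.morphologyEx(m,cv2.MORPH_OPEN,np.ones((5,5),np.uint8));b=big(m,(305,158,365,212))
e=cv2.fitEllipse(b);print(e,cast(c,e[0],.08))
E
```

```text
time: 0.78
position: [0.3546, -0.338, 0.2937]
tool_rot: [0.976, 0.219, 0.0, -0.0]
ft_force: [-0.5, -0.2, 0.2]
grip_width: 0.0871
grip_force: 0.0
time: 1.4
position: [0.4415, -0.1127, 0.2935]
tool_rot: [0.976, 0.219, 0.0, -0.0]
ft_force: [0.5, 0.5, -0.4]
grip_width: 0.087
grip_force: 0.0
time: 2.02
position: [0.5285, 0.1126, 0.2933]
tool_rot: [0.976, 0.219, -0.0, 0.0]
ft_force: [0.5, -0.3, -0.3]
grip_width: 0.087
grip_force: 0.0
time: 2.65
position: [0.6155, 0.3378, 0.2326]
tool_rot: [0.976, 0.219, -0.0, 0.0]
ft_force: [0.8, 0.3, -0.2]
grip_width: 0.0869
grip_force: 0.0
time: 3.28
position: [0.6153, 0.3362, 0.2337]
tool_rot: [0.994, 0.111, 0.0, -0.0]
ft_force: [0.1, -0.5, -0.5]
grip_width: 0.0871
grip_force: 0.0
t 3.275 p [0.6153 0.3362 0.2337] th 12.74 tilt [0. 0.] width 0.08708533208473426 gf 0.0
 shift tool [-1.000e-04 -9.000e-04  2.037e-01]  az -0.06
((333.44140625, 185.80706787109375), (35.838890075683594, 37.31110763549805), 88.99873352050781) [[0.5711913  0.07464693 0.08      ]]
```

View pics/w1.png

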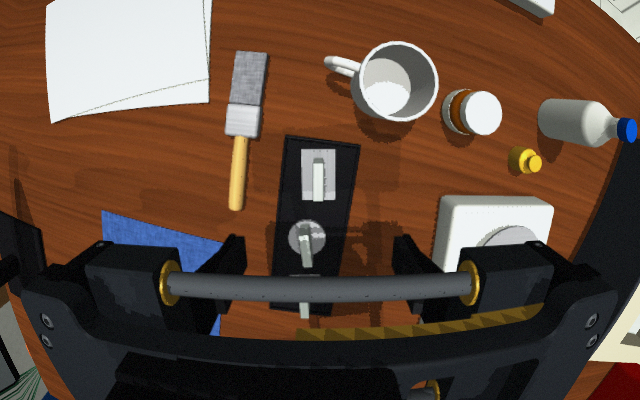

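The wrist view shows the oblong holder's base at about (301–336, 149–200), square to the gripper, with the fin at (318,180). I'll cast it for a check.

```bash
python3 - <<'E'
from h import *
w=dict(np.load("w1.npz"));p,M=w["p"],w["M"]
g=cv2.cvtColor(w["img"],cv2.COLOR_RGB2GRAY);m=cv2.morphologyEx((g>85).astype(np.uint8),cv2.MORPH_OPEN,np.ones((3,3),np.uint8))
b=big(m,(292,143,345,212));print(cv2.boundingRect(b),rect(wcast(w,p,M,b,.012)))
m=(g>195).astype(np.uint8);b=big(m,(292,143,345,212));print("fin",cv2.boundingRect(b),rect(wcast(w,p,M,b,.052)))
E
```

```text
(301, 149, 35, 53) (array([0.6146, 0.3369]), array([42.1, 66.1]), np.float32(13.6))
fin (313, 164, 10, 37) (array([0.6155, 0.3375]), array([10.1, 41. ]), np.float32(12.9))
```

```bash

python3 -m pendant '[[[0,-0.001,0.03,0,0,0,1],[0,0,0.03,0,0,0,1],[0,0,0.03,0,0,0,1],[0,0,0.03,0,0,0,1],[0,0,0.03,0,0,0,1]]]' 25
python3 -m pendant '[[[0,0,0.02,0,0,0,1],[0,0,0.015,0,0,0,1],[0,0,0.01,0,0,0,1],[0,0,0.0085,0,0,0,1],[0,0,0,0,0,0,1]]]'
python3 -m pendant '[[[0,0,0,0,0,0,0],[0,0,0,0,0,0,0],[0,0,0,0,0,0,0],[0,0,0,0,0,0,0],[0,0,0,0,0,0,0]]]' 25
python3 -m pendant '[[[0,0,0,0,0,0,0],[0,0,0,0,0,0,0],[0,0,0,0,0,0,0],[0,0,0,0,0,0,0],[0,0,0,0,0,0,0]]]' 25
```

```text
time: 3.95
position: [0.6153, 0.3373, 0.0829]
tool_rot: [0.994, 0.111, 0.0, -0.0]
ft_force: [0.4, 0.2, -0.4]
grip_width: 0.0873
grip_force: 0.0
time: 4.58
position: [0.6149, 0.3373, 0.0298]
tool_rot: [0.994, 0.111, -0.0, 0.0]
ft_force: [0.5, -0.3, 0.4]
grip_width: 0.0871
grip_force: 0.0
time: 5.2
position: [0.615, 0.3374, 0.0301]
tool_rot: [0.994, 0.111, 0.0, -0.0]
ft_force: [0.1, 0.0, -0.1]
grip_width: 0.0452
grip_force: 0.0
time: 5.82
position: [0.6151, 0.3373, 0.03]
tool_rot: [0.994, 0.111, -0.0, 0.0]
ft_force: [0.2, -0.1, 1.0]
grip_width: 0.0119
grip_force: 25.0
```

```bash

python3 -m pendant '[[[0,0,-0.01,0,0,0,0],[0,0,-0.03,0,0,0,0],[0,0,-0.04,0,0,0,0],[0,0,-0.04,0,0,0,0],[0,0,-0.03,0,0,0,0]]]'
python3 -m pendant '[[[-0.0101,0.0246,0,0,0,0,0],[-0.0101,0.0246,0,0,0,0,0],[-0.0101,0.0246,0,0,0,0,0],[-0.0101,0.0246,0,0,0,0,0],[-0.0101,0.0246,0,0,0,0,0]]]'
python3 -m pendant '[[[-0.0101,0.0246,0,0,0,0,0],[-0.0101,0.0246,0,0,0,0,0],[-0.0101,0.0246,0,0,0,0,0],[-0.0101,0.0246,0,0,0,0,0],[-0.0101,0.0246,0,0,0,0,0]]]'
python3 -m pendant '[[[0,0,0.02,0,0,0,0],[0,0,0.02,0,0,0,0],[0,0,0.01,0,0,0,0],[0,0,0,0,0,0,0],[0,0,0,0,0,0,0]]]'
python3 - <<'E'
from h import *
to([.571,.0747,.106],12.8)
p,M,o=pose();w=camera("wrist");np.savez("w2.npz",p=p,M=M,**w);s=camera("side")
np.savez("s2.npz",**s)
a=s["img"][140:240,240:400,::-1];a=cv2.resize(a,(640,400),interpolation=cv2.INTER_CUBIC)
b=cv2.resize(w["img"][60:260,:,::-1],(640,200));cv2.imwrite("pics/c2.png",np.vstack([a,b]))
E
```

```text
time: 6.45
position: [0.6153, 0.3375, 0.1825]
tool_rot: [0.994, 0.111, 0.001, -0.0]
ft_force: [0.9, 0.2, -2.3]
grip_width: 0.0116
grip_force: 25.0
time: 7.08
position: [0.5924, 0.2054, 0.1804]
tool_rot: [0.994, 0.111, -0.0, 0.0]
ft_force: [-0.7, -0.3, -2.5]
grip_width: 0.0121
grip_force: 25.0
time: 7.7
position: [0.5703, 0.0744, 0.1805]
tool_rot: [0.994, 0.111, 0.0, 0.0]
ft_force: [-0.3, -0.2, -2.5]
grip_width: 0.0118
grip_force: 25.0
time: 8.32
position: [0.5713, 0.0753, 0.1308]
tool_rot: [0.994, 0.111, 0.001, 0.0]
ft_force: [0.4, -1.0, -1.8]
grip_width: 0.0116
grip_force: 25.0
t 8.325 p [0.5713 0.0753 0.1308] th 12.73 tilt [ 0.0014 -0.0001] width 0.011576156739475804 gf 24.999849256128073
 shift tool [-0.0004  0.0005  0.0248]  az -0.07
```

View pics/c2.png

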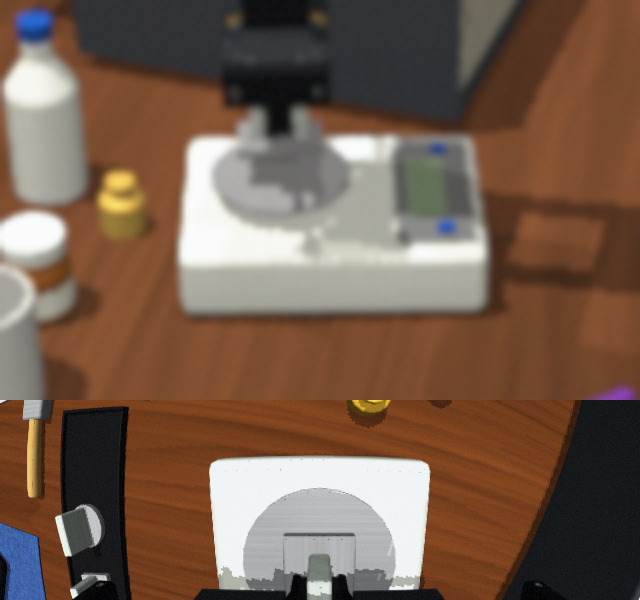

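The side view (upper half) shows the holder just over the pan. In the wrist view the pan's far edge is at (319,148) and its sides at 243 and 395, so it is centred.

```bash
python3 - <<'E'
from h import *
w=dict(np.load("w2.npz"));q=wcast(w,w["p"],w["M"],[[319,148],[243,214],[395,214]],.08)[:,:2]
print(q.round(4),np.linalg.norm(q-[.571,.0747],axis=1).round(4))
E
python3 -m pendant '[[[0,0,0.008,0,0,0,0],[0,0,0.006,0,0,0,0],[0,0,0.005,0,0,0,0],[0,0,0.002,0,0,0,0],[0,0,0.002,0,0,0,0]]]'
python3 -m pendant '[[[0,0,0.001,0,0,0,0],[0,0,0.001,0,0,0,0],[0,0,0.001,0,0,0,0],[0,0,0,0,0,0,0],[0,0,0,0,0,0,0]]]'
```

```text
[[0.6253 0.0873]
 [0.5687 0.1293]
 [0.5925 0.0248]] [0.0557 0.0547 0.0544]
time: 9.05
position: [0.5707, 0.0752, 0.1068]
tool_rot: [0.994, 0.111, -0.0, 0.0]
ft_force: [-0.2, -0.6, -2.7]
grip_width: 0.0117
grip_force: 25.0
time: 9.68
position: [0.5708, 0.0752, 0.1042]
tool_rot: [0.994, 0.111, 0.0, 0.0]
ft_force: [-0.6, 0.1, -0.9]
grip_width: 0.012
grip_force: 25.0
```

```bash

python3 -m pendant '[[[0,0,0.001,0,0,0,0],[0,0,0,0,0,0,0],[0,0,0,0,0,0,0],[0,0,0,0,0,0,0.5],[0,0,0,0,0,0,0.5]]]'
python3 -m pendant '[[[0,0,0,0,0,0,0.5],[0,0,0,0,0,0,0.5],[0,0,0,0,0,0,0.5],[0,0,0,0,0,0,0.5],[0,0,0,0,0,0,0.5]]]'
python3 -m pendant '[[[0,0,0,0,0,0,0.5],[0,0,0,0,0,0,0.5],[0,0,0,0,0,0,0.5],[0,0,0,0,0,0,0.5],[0,0,0,0,0,0,0.5]]]'
python3 -m pendant '[[[0,0,0,0,0,0,0.5],[0,0,0,0,0,0,0.5],[0,0,0,0,0,0,0.5],[0,0,0,0,0,0,0.5],[0,0,0,0,0,0,0.5]]]'
python3 - <<'E'
from h import *
p,M,o=pose();w=camera("wrist");np.savez("w3.npz",p=p,M=M,**w);cv2.imwrite("pics/w3.png",cv2.resize(w["img"][120:260,220:420,::-1],(800,560)))
E
```

```text
time: 10.3
position: [0.5709, 0.0752, 0.1032]
tool_rot: [0.994, 0.111, 0.0, 0.0]
ft_force: [0.1, 0.5, 0.3]
grip_width: 0.0245
grip_force: 0.0
time: 10.92
position: [0.5707, 0.0752, 0.103]
tool_rot: [0.994, 0.111, 0.0, -0.0]
ft_force: [-0.2, 0.8, 0.4]
grip_width: 0.0431
grip_force: 0.0
time: 11.55
position: [0.5707, 0.0752, 0.1031]
tool_rot: [0.994, 0.111, -0.0, -0.0]
ft_force: [0.4, -0.3, -0.8]
grip_width: 0.0434
grip_force: 0.0
time: 12.18
position: [0.5707, 0.0752, 0.103]
tool_rot: [0.994, 0.111, 0.0, -0.0]
ft_force: [0.1, 0.4, -0.3]
grip_width: 0.0435
grip_force: 0.0
```

View pics/w3.png

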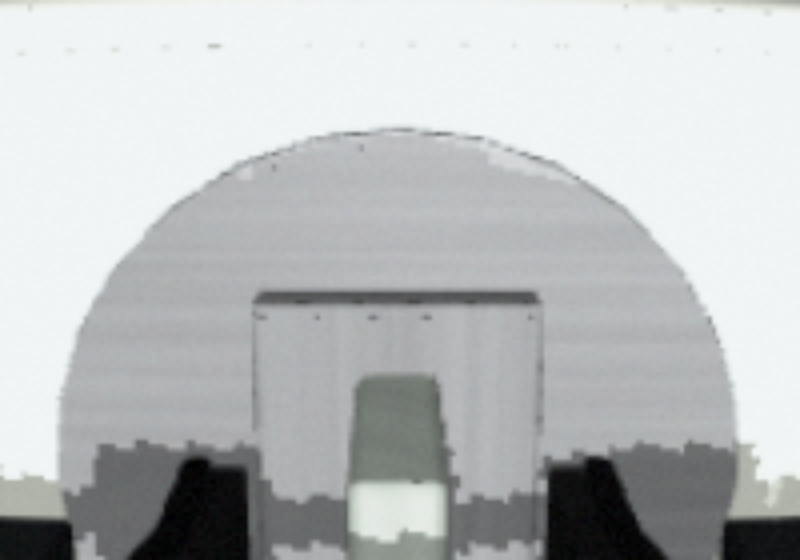

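The holder stands released in the middle of the pan (crop: base 255–543, pan 60–735), with the fingers clear. Now I'll regrasp, lift, and look at the nest on the way.

```bash

python3 -m pendant '[[[0,0,0,0,0,0,0],[0,0,0,0,0,0,0],[0,0,0,0,0,0,0],[0,0,0,0,0,0,0],[0,0,0,0,0,0,0]]]' 30
python3 -m pendant '[[[0,0,0,0,0,0,0],[0,0,0,0,0,0,0],[0,0,-0.005,0,0,0,0],[0,0,-0.015,0,0,0,0],[0,0,-0.03,0,0,0,0]]]'
python3 -m pendant '[[[0,0,-0.035,0,0,0,0],[0,0,-0.035,0,0,0,0],[0,0,-0.03,0,0,0,0],[0,0,-0.02,0,0,0,0],[0,0,-0.007,0,0,0,0]]]'
python3 -m pendant '[[[-0.0168,0.0377,0,0,0,0,0],[-0.0168,0.0377,0,0,0,0,0],[-0.0168,0.0377,0,0,0,0,0],[-0.0168,0.0377,0,0,0,0,0],[-0.0168,0.0377,0,0,0,0,0]]]'
python3 -m pendant '[[[-0.0168,0.0377,0,0,0,0,0],[-0.0168,0.0377,0,0,0,0,0],[-0.0168,0.0377,0,0,0,0,0],[-0.0168,0.0377,0,0,0,0,0],[-0.0168,0.0377,0,0,0,0,0]]]'
python3 -m pendant '[[[0,0,0,0,0,0,0],[0,0,0,0,0,0,0],[0,0,0,0,0,0,0],[0,0,0,0,0,0,0],[0,0,0,0,0,0,0]]]'
python3 - <<'E'
from h import *
to([.574,-.345,.141],81.8)
p,M,o=pose();w=camera("wrist");np.savez("w4.npz",p=p,M=M,**w);cv2.imwrite("pics/w4.png",w["img"][:,:,::-1])
E
```

```text
time: 12.85
position: [0.5707, 0.0752, 0.1031]
tool_rot: [0.994, 0.111, 0.0, 0.0]
ft_force: [-0.2, 0.5, 0.6]
grip_width: 0.0117
grip_force: 30.0
time: 13.48
position: [0.5695, 0.0753, 0.153]
tool_rot: [0.994, 0.111, -0.002, -0.0]
ft_force: [0.6, 0.1, -1.0]
grip_width: 0.0117
grip_force: 30.0
time: 14.1
position: [0.5711, 0.0752, 0.2823]
tool_rot: [0.994, 0.111, 0.002, 0.0]
ft_force: [-0.5, -0.2, -3.6]
grip_width: 0.0121
grip_force: 30.0
time: 14.72
position: [0.5292, -0.1281, 0.2795]
tool_rot: [0.994, 0.111, -0.001, -0.0]
ft_force: [0.6, 0.5, -1.7]
grip_width: 0.0118
grip_force: 30.0
time: 15.35
position: [0.4889, -0.3303, 0.2794]
tool_rot: [0.994, 0.111, -0.001, -0.001]
ft_force: [0.0, 0.9, -1.2]
grip_width: 0.0114
grip_force: 30.0
time: 15.98
position: [0.49, -0.3289, 0.2802]
tool_rot: [0.994, 0.111, -0.0, -0.0]
ft_force: [-0.2, 1.0, -2.4]
grip_width: 0.0119
grip_force: 30.0
t 15.975 p [ 0.49   -0.3289  0.2802] th 12.77 tilt [-0.  0.] width 0.011862697087860906 gf 30.000015618279576
 shift tool [0.0784 0.0343 0.1391]  az -69.03
```

View pics/w4.png

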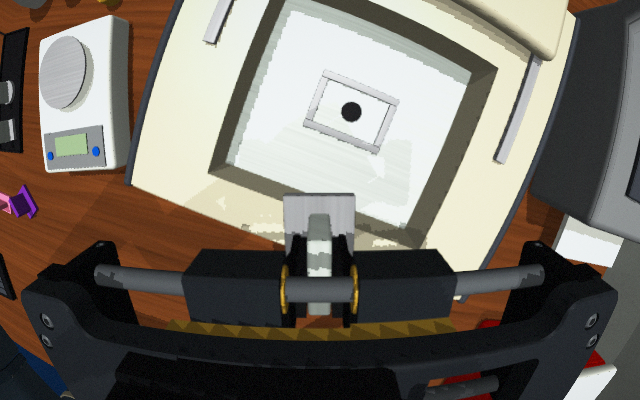

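The wrist view shows the frame with corners at about (323,69), (399,101), (377,154) and (304,122), and its window at (351,111). I'll cast those next, together with the held holder's base for its pose in the hand.

```bash
python3 - <<'E'
from h import *
w=dict(np.load("w4.npz"));p,M=w["p"],w["M"];g=cv2.cvtColor(w["img"],cv2.COLOR_RGB2GRAY)
b=big((g<90).astype(np.uint8),(335,95,368,128));print("win",b.mean(0),rect(wcast(w,p,M,b,.1)))
C=wcast(w,p,M,[[323,69],[399,101],[377,154],[304,122]],.105)
print("corners",C[:,:2].round(4).tolist(),rect(C))
fl=np.median(g[65:160,300:402])
for t in(15,25,40):
    m=cv2.morphologyEx((g<fl-t).astype(np.uint8),cv2.MORPH_CLOSE,np.ones((3,3),np.uint8));b=big(m,(298,64,405,160));print(rect(wcast(w,p,M,b,.105)))
q=wcast(w,p,M,[[284,195],[354,194]],p[2]-.018);print("base front corners in tool",((q-p)@M).round(4).tolist())
c4=wcast(w,p,M,[[497,68],[210,175],[424,248],[278,0]],.16);print("chamber rim",c4[:,:2].round(3).tolist())
E
```

```text
win [350.92592593 111.42592593] (array([ 0.574 , -0.3448]), array([19.2, 20.4]), np.float32(13.7))
corners [[0.6109, -0.3058], [0.5981, -0.3913], [0.5366, -0.3824], [0.5519, -0.299]] (array([ 0.5738, -0.3441]), array([62.1, 86.8]), np.float32(81.5))
(array([ 0.5732, -0.3445]), array([66.5, 87. ]), np.float32(81.8))
(array([ 0.5732, -0.3446]), array([66.2, 86.4]), np.float32(81.5))
(array([ 0.57  , -0.3441]), array([58.5, 86. ]), np.float32(81.8))
base front corners in tool [[0.0327, -0.0197, 0.018], [0.0333, 0.0202, 0.018]]
chamber rim [[0.656, -0.467], [0.49, -0.225], [0.463, -0.444], [0.659, -0.254]]
```

```bash

python3 -m pendant '[[[0.0156,0.0068,0,0,0,0,0],[0.0156,0.0068,0,0,0,0,0],[0.0156,0.0068,0,0,0,0,0],[0.0156,0.0068,0,0,0,0,0],[0.0156,0.0068,0,0,0,0,0]]]'
python3 -m pendant '[[[0,0,0,0,0,-6.9,0],[0,0,0,0,0,-6.9,0],[0,0,0,0,0,-6.9,0],[0,0,0,0,0,-6.9,0],[0,0,0,0,0,-6.9,0]]]'
python3 -m pendant '[[[0,0,0,0,0,-6.9,0],[0,0,0,0,0,-6.9,0],[0,0,0,0,0,-6.9,0],[0,0,0,0,0,-6.9,0],[0,0,0,0,0,-6.9,0]]]'
python3 -m pendant '[[[0,0,0,0,0,0,0],[0,0,0,0,0,0,0],[0,0,0,0,0,0,0],[0,0,0,0,0,0,0],[0,0,0,0,0,0,0]]]'
python3 - <<'E'
from h import *
to([.5735,-.345,.141],81.7)
E
```

```text
time: 16.65
position: [0.5739, -0.3454, 0.2799]
tool_rot: [0.994, 0.111, -0.0, -0.0]
ft_force: [0.6, -0.6, -1.3]
grip_width: 0.0115
grip_force: 30.0
time: 17.27
position: [0.5734, -0.3453, 0.2799]
tool_rot: [0.915, 0.402, -0.0, -0.0]
ft_force: [-0.2, -0.3, -1.7]
grip_width: 0.0117
grip_force: 30.0
time: 17.9
position: [0.5734, -0.3453, 0.2799]
tool_rot: [0.755, 0.656, -0.0, -0.0]
ft_force: [0.2, -0.0, -2.4]
grip_width: 0.0113
grip_force: 30.0
time: 18.52
position: [0.5733, -0.3456, 0.2801]
tool_rot: [0.756, 0.654, -0.0, -0.0]
ft_force: [-0.4, 0.6, -2.2]
grip_width: 0.0119
grip_force: 30.0
t 18.525 p [ 0.5733 -0.3456  0.2801] th 81.7 tilt [-0.  0.] width 0.011871505675899743 gf 30.000024838373065
 shift tool [6.000e-04 1.000e-04 1.391e-01]  az -0.0
```

Aligned. I'll descend 0.1 m first and check before going the rest of the way.

```bash

python3 -m pendant '[[[0,0,0.02,0,0,0,0],[0,0,0.025,0,0,0,0],[0,0,0.025,0,0,0,0],[0,0,0.02,0,0,0,0],[0,0,0.01,0,0,0,0]]]'
python3 -m pendant '[[[0,0,0.008,0,0,0,0],[0,0,0.008,0,0,0,0],[0,0,0.005,0,0,0,0],[0,0,0,0,0,0,0],[0,0,0,0,0,0,0]]]'
python3 - <<'E'
from h import *
to([.5735,-.345,.141],81.7)
w=camera("wrist")["img"][100:300,160:480,::-1];s=camera("side")["img"][70:170,240:400,::-1]
t=camera("top")["img"][130:240,420:560,::-1]
cv2.imwrite("pics/c5.png",np.vstack([cv2.resize(w,(480,300)),np.hstack([cv2.resize(s,(240,150)),cv2.resize(t,(240,150))])]).repeat(1,0))
E
```

```text
time: 19.15
position: [0.5728, -0.3452, 0.1787]
tool_rot: [0.756, 0.654, -0.0, -0.001]
ft_force: [1.2, -0.4, -2.2]
grip_width: 0.0115
grip_force: 30.0
time: 19.77
position: [0.5736, -0.3457, 0.1595]
tool_rot: [0.756, 0.654, 0.0, 0.0]
ft_force: [-0.1, 0.2, -1.3]
grip_width: 0.0116
grip_force: 30.0
t 19.775 p [ 0.5736 -0.3457  0.1595] th 81.71 tilt [ 0.0006 -0.0005] width 0.011580531863852907 gf 30.000028666108847
 shift tool [ 0.0007 -0.0002  0.0185]  az 0.01
```

View pics/c5.png

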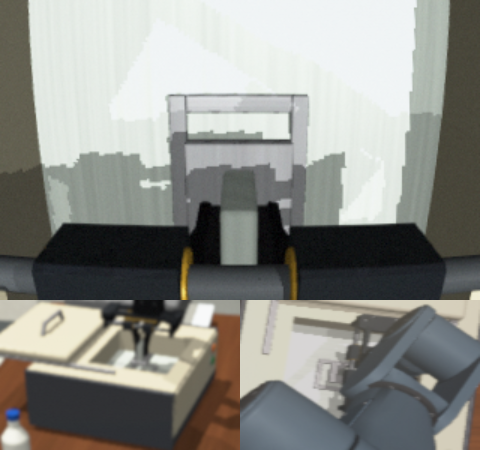

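The wrist view shows the holder (186–293) centred in the frame (168–308) and parallel to it, with no contact. I'll make the final descent.

```bash

python3 -m pendant '[[[0,0,0.006,0,0,0,0],[0,0,0.005,0,0,0,0],[0,0,0.004,0,0,0,0],[0,0,0.003,0,0,0,0],[0,0,0,0,0,0,0]]]'
python3 -m pendant '[[[0,0,0,0,0,0,0],[0,0,0,0,0,0,0],[0,0,0,0,0,0,0],[0,0,0,0,0,0,0],[0,0,0,0,0,0,0]]]'
python3 - <<'E'
from h import *
to([.5735,-.345,.141],81.7)
p,M,o=pose();w=camera("wrist");np.savez("w6.npz",p=p,M=M,**w);cv2.imwrite("pics/w6.png",cv2.resize(w["img"][140:260,220:420,::-1],(800,480)))
E
```

```text
time: 20.55
position: [0.5732, -0.3454, 0.1406]
tool_rot: [0.756, 0.654, -0.0, -0.0]
ft_force: [2.0, 0.3, -1.4]
grip_width: 0.0118
grip_force: 30.0
time: 21.18
position: [0.5733, -0.3456, 0.1411]
tool_rot: [0.756, 0.654, 0.0, 0.0]
ft_force: [0.1, -0.0, -3.2]
grip_width: 0.0117
grip_force: 30.0
t 21.175 p [ 0.5733 -0.3456  0.1411] th 81.71 tilt [ 0. -0.] width 0.011710304196003954 gf 30.000005238689482
 shift tool [0.0006 0.0001 0.0001]  az 0.01
```

View pics/w6.png

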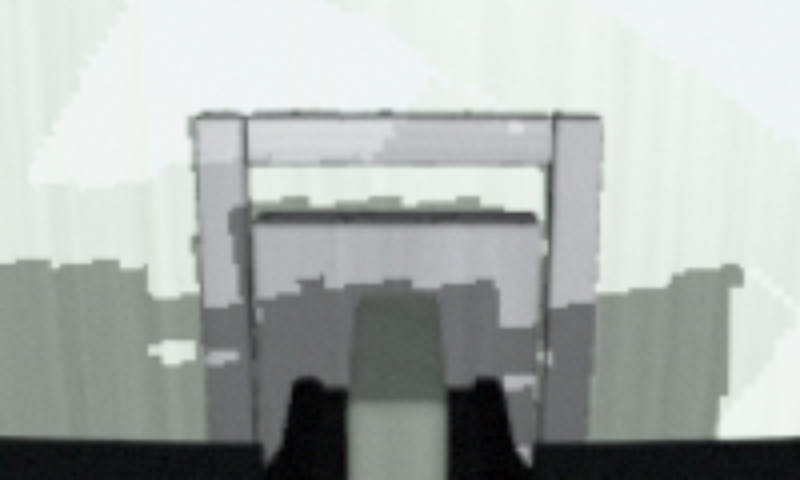

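The holder (crop 253–540) sits centred and parallel between the frame's sides (197–600). I'll check it lengthwise, then hand in.

```bash
python3 - <<'E'
from h import *
from rig import hand_in
w=dict(np.load("w6.npz"));p,M=w["p"],w["M"]
T=lambda px,z:((wcast(w,p,M,px,z)-p)@M)[0]
f=T([319.5,168.7],.105);h=T([319,194.5],.1231)
off=(h-[.032,0,0])-(f-[.043,0,0]);print(f.round(4),h.round(4),off.round(4))
if abs(off[:2]).max()<.005: print(hand_in())
E
```

```text
[0.044  0.0008 0.0361] [0.0327 0.0005 0.018 ] [-0.0003 -0.0003 -0.0181]
the job is handed in; nothing more can be done
None
```

The holder was weighed on the pan and is now held about 10 mm above the frame, centred to within about 1 mm and lined up lengthwise by my camera measurements; the job is handed in, and no verdict came back.

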